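Find the heavy side of a rotor on the balancing stand and hold it down

TASK

Find the heavy side of the steel disc on the balancing stand: from where it hangs at rest turn it by hand a good quarter turn clockwise (as seen from the robot), then a good quarter turn anticlockwise from where it hangs, and feel or watch how it wants to roll back each time. The dragging bearings stop it short of its true balance, equally far from either side; turn it so that its heavy side is straight down and finish holding it still there, the edge of the disc pinched in the fingers. Leave the other things on the bench where they are.

Things in the scene. Friction and masses are not known exactly. Their poses are not given: they have to be found in the camera images.
- stand: grey balancing stand fixed to the bench: foot plate 160 x 110 x 12 mm, two posts (16 mm thick, 30 mm wide, middles 58 mm before and behind the centre, round bearing ends up to 127 mm above the bench) carry the steel disc between them. Origin: middle of the foot plate's underside; x along the disc's shaft, away from the robot, z up. Turned up to 20 degrees either way
- rotor_centre (a point): centre of the steel disc, on the shaft's axis, 110 mm above the bench; axes as the stand (x along the shaft, away from the robot). The disc is 130 mm across, 24 mm thick, hub 38 mm across and 48 mm long, shaft 12 mm. Let go, it rolls back slowly (2 to 4 s) and stops with its heavy side still some 25 to 35 degrees short of straight down, on the side it came from
- rotor (a joint): angle of the steel disc in rad. 0: index groove at the top; growing: clockwise as seen from the robot (groove moves from the top to the robot's right). A heavy plug of about 0.15 kg is hidden inside, 45 mm from the axis, at another place each time, within 75 degrees of the point opposite the groove. Bearing drag 0.033 Nm, plug torque up to about 0.066 Nm. It may be rolling at the start
- mark (a point): the index groove where it crosses the rim, 65 mm from the axis, in the middle of the rim; a black line 5 mm wide across the rim and 22 mm down both faces
- driver_red: red-handled screwdriver, 187 mm long, lying loose at the front right; origin at the middle of its underside; leave it
- board_b: green circuit board, 90 x 50 x 11 mm, loose at the front left; origin at the middle of its underside; leave it
- heatsink_3: black finned heatsink, 28 x 34 x 22 mm, loose to the right of the stand; origin at the middle of its underside; leave it
- hexkey_set: red folding hex key set, 28 x 85 x 20 mm, loose to the right of the stand; origin at the middle of its underside; leave it
- tape_masking: roll of masking tape, 103 mm across, 25 mm high, loose behind the stand on the left; origin at the middle of its underside; leave it

How it is judged:
By the outcome, as a careful person would: the job done as asked, in the order asked, and still so for the second after the job is handed in, while the arm keeps its last pose, push and grip.
It also fails if it takes over 64 s, if anything falls off the work surface, if the arm or the gripper's body presses on something with over 40 N, if the wrist force passes 120 N, or if a joint passes its speed limit or range.

ROBOT

A 6-joint arm with a two-finger parallel gripper is mounted at the origin on a cart in front of the work surface, level with it; the furniture and walls round the work are solid. World frame = base frame: x ahead of the robot, y to its left, z up, the work surface at z = 0. Lengths are in mm, angles in rad, forces in N, time in s.
With the tool pointing down it reaches from about 150 to 775 mm from the base axis. Payload 6.1 kg.
Tool frame: the origin (TCP) lies midway between the tips of the shut fingers; the grasp point (between the pads) lies 19 mm behind it (r.grip_point_offset is the distance from the TCP to the grasp point, in mm); z points along the fingers, y is the line along which they close (so a half turn about z gives the same grasp; the last joint's range is limited). The gripper opens to 85 mm and grips with 20 to 120 N. Pads are 22 mm wide; open, the fingers measure 114 mm over their backs; the gripper's body (76 mm by 85 mm) begins 54 mm behind the grasp point. The pads swing forward as they close: fully open they stand 13 mm farther back than shut.
Start: joints at [-1.323, 0.126, -0.04, 1.405, 0, 1.571], TCP at [128.762, -508.949, 231.295] pointing down, gripper open.
Joint ranges: [-2.72, 2.72], [-0.95, 1.95], [-1.27, 1.35], [-1.78, 2.02], [-1.46, 1.47], [-3.14, 3.14]. Speed limits (rad/s): [2.39, 2.39, 3.01, 3.14, 3.14, 3.14].

INTERFACE

Orientations are given as a rotation vector (axis times angle).
In Python, from rig import observe, camera, camera_model, job, r gives the robot as it stands.
- The arm moves only by the tool move_arm, never from a script. Its argument "targets" is a list of rows, each a list of 7 numbers: the shift along the tool's x, y, z in mm, then the turn, a rotation vector about the tool's x, y, z in rad, then the finger opening in mm, from 0 to 85.4. In form: [[tx, ty, tz, rx, ry, rz, claw], ...]. A call has 1 to 20 rows; each row is the pose to reach, as a shift and turn from the pose commanded when the call began, along the tool's axes at that moment; what a row does not reach only later rows make up. A row lasts 1/10 s, in which the tool goes at most 50 mm and 8.59 degrees, less where a joint would pass 70% of its speed; a pose out of reach is approached as far as the arm can. A call with a gripper value outside its range is refused whole. The fingers move at their own pace and stop on an object; "squeeze" is the grip in N (left out, the last holds). Time passes only in rows, so rows that repeat a pose let the fingers close. It gives the time, the measured TCP pose, the force, the opening and the grip force at its end, in the units of the state.
- observe(): the state, without advancing time (a new reading comes with each control period).
- camera(name): name is "side" or "top"; returns the picture (400x640x3 uint8, blue, green, red); there is no depth.
- camera_model(name): a dict with "fovy" (degrees; the focal length in pixels is half the picture's height over the tangent of half this angle, whatever the lens; pixels are square), "cx", "cy" (the principal point, pixels), "eye" and "orientation" of the camera in the world. Camera axes: x right, y down, z forward; pixel columns grow to the right and rows downward; lengths in mm; the calibration is good to about 2 mm. A picture is of the moment at which its call begins. camera_model takes no time and is no camera call.
- job.job_done(): hands the job in; it is judged then, once.
The state is a dict: "time_s": time; "joint_positions": joint angles; "joint_velocities": joint speeds; "tau": joint torques, N m; "tcp_pos": TCP position; "tcp_rot": TCP orientation; "ft_force": force on the tool from outside, world axes, zero at the start; "torque": the same for the moment, N m; "gripper_width": opening from 0.0 (shut) to 1.0 (fully open); "grasp_force": force on a finger pad.
Only numpy, scipy, OpenCV 4.12 (cv2) and the standard library are available. Lean on these libraries where they do the work, as an engineer would, in place of code of your own. Each camera call takes 0.05 s, during which the arm holds its last target. There are 200 camera calls.

## Working session

There is one attempt and no reset: what is moved stays moved. The work goes in short steps, Python scripts to look and compute and a tool call to move; the robot and the scene stay as the last step left them, time stands still between calls to the robot, and variables do not carry over. Pictures are saved under pics/ and viewed, at most 10 in all, crops included, and the job is handed in when it is done.

Besides the shell and the picture viewer there is one more tool, called after "Call:" in YAML: its name, and indented under it one key for each argument. move_arm: Moves the arm, as the interface text tells. Its arguments: {"type":"object","properties":{"targets":{"type":"array"},"squeeze":{"type":"number"}},"required":["targets"]}

```bash
ls; mkdir -p pics
python3 - <<'E'
from rig import *
import cv2
print(observe())
for n in("side","top"):
    print(camera_model(n)); cv2.imwrite(f"pics/{n}0.png",camera(n))
E
```

```text
pics
{'time_s': 0.0, 'joint_positions': array([-1.32299875e+00,  1.26370304e-01, -4.05970176e-02,  1.40544169e+00,
       -1.95957367e-05,  1.57077201e+00]), 'joint_velocities': array([ 0.0005172 , -0.0002005 , -0.00029118, -0.0003891 ,  0.00047859,
       -0.00013239]), 'tau': array([-2.55665247e-03, -4.35908210e+01,  3.52928066e+01,  1.70516671e-02,
       -1.84377191e-04,  1.14854803e-06]), 'tcp_pos': array([ 128.65716172, -508.5555274 ,  230.538617  ]), 'tcp_rot': array([-3.11591994e+00, -3.88084859e-01,  3.43397505e-04]), 'ft_force': array([ 0.2637599 ,  0.31081476, -0.05172019]), 'torque': array([-0.01519847,  0.07061397, -0.01985893]), 'grasp_force': 0.0, 'gripper_width': 0.996774937728211}
{'fovy': 56.97665435006695, 'cx': 315.39337635018, 'cy': 201.12967292156063, 'eye': array([ 386.65284553, -849.70574336,  640.18017683]), 'orientation': array([-2.16796274,  0.2121522 , -0.0897766 ])}
{'fovy': 51.90760215079451, 'cx': 315.0505729793783, 'cy': 199.01065833165111, 'eye': array([ 248.63613553, -109.56330765, 1271.78808956]), 'orientation': array([-2.20023346,  2.00474619, -0.21781048])}
```

View pics/side0.png

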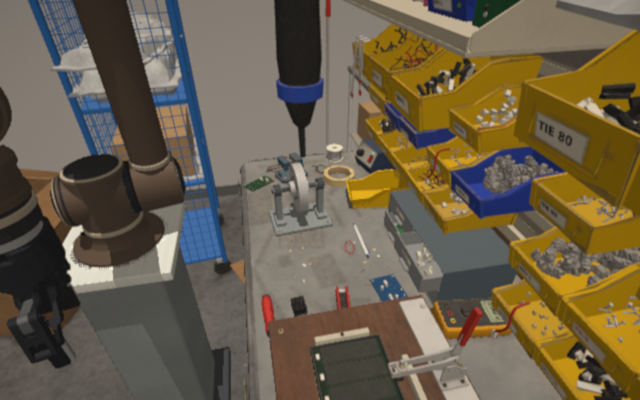

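View pics/top0.png

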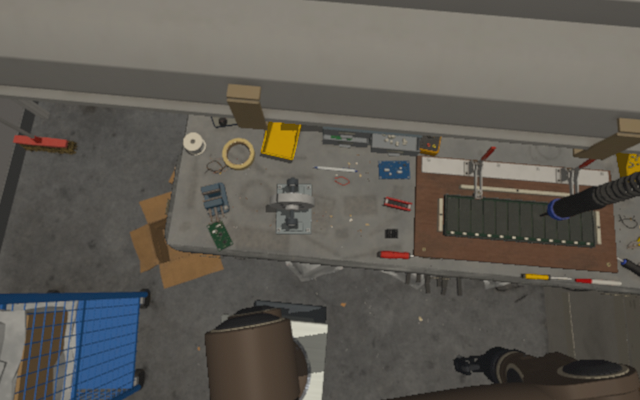

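The side view shows the stand around (300,195). The top view shows it around (292,207), with the board at (220,235). I'll enlarge both.

```bash
cat > h.py <<'E'
import numpy as np, cv2
from scipy.spatial.transform import Rotation as R
from rig import observe, camera, camera_model
def KRt(n):
    m=camera_model(n); f=200/np.tan(np.radians(m['fovy']/2))
    return f,m['cx'],m['cy'],np.array(m['eye']),R.from_rotvec(m['orientation']).as_matrix()
def proj(n,P):
    f,cx,cy,e,M=KRt(n); p=(np.atleast_2d(P)-e)@M
    return np.c_[f*p[:,0]/p[:,2]+cx,f*p[:,1]/p[:,2]+cy]
def atz(n,u,v,z):
    f,cx,cy,e,M=KRt(n); d=M@np.array([(u-cx)/f,(v-cy)/f,1]); return e+d*(z-e[2])/d[2]
E
python3 - <<'E'
from h import *
s=cv2.imread("pics/side0.png")[145:245,255:345]; t=cv2.imread("pics/top0.png")[165:255,195:325]
a=cv2.resize(s,(540,600),interpolation=cv2.INTER_CUBIC); b=cv2.resize(t,(780,540),interpolation=cv2.INTER_CUBIC)
cv2.imwrite("pics/s1.png",a);cv2.imwrite("pics/t1.png",b)
for p in [(275,183),(312,183),(311,233),(276,233)]: print(atz('top',*p,12))
E
```

```text
[561.80979833  44.44334899  12.        ]
[572.70418325 -72.11512094  12.        ]
[414.05479358 -84.02264768  12.        ]
[404.04293121  23.36879264  12.        ]
```

View pics/s1.png

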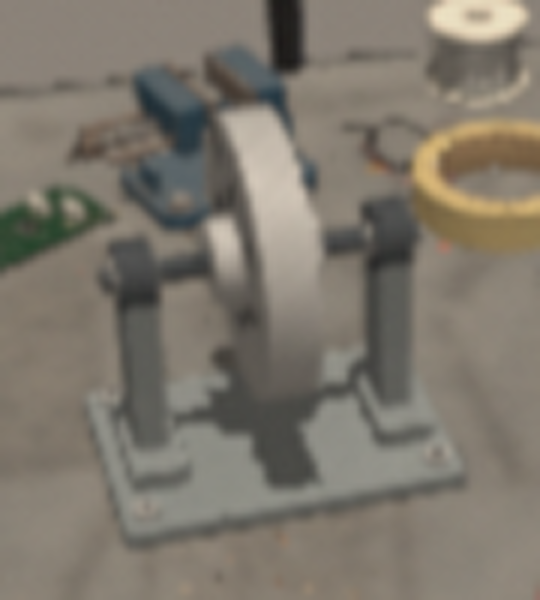

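View pics/t1.png

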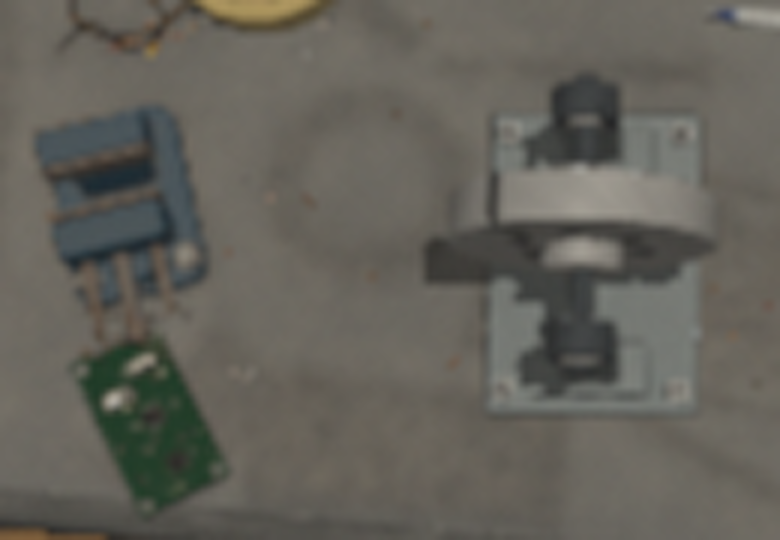

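Side crop: foot corners are at about (88,395), (130,528) and (462,468). The top crop shows the dark groove crossing the rim at (493,195), left of the top. I'll fit the pose next.

```bash
cat >> h.py <<'E'
def stand(p):
    x,y,a=p; c,s=np.cos(a),np.sin(a)
    return lambda q:np.array([[c,-s,0],[s,c,0],[0,0,1]])@np.array(q,float)+[x,y,0]
def mark(p,th,dx=0,rad=65): # groove at th: clockwise seen from robot -> toward -y
    return stand(p)([dx,-rad*np.sin(th),110+rad*np.cos(th)])
E
python3 - <<'E'
from h import *
from scipy.optimize import least_squares
top={(80,55):(276.3,183.7),(80,-55):(312.2,183.7),(-80,-55):(311.2,233.8),(-80,55):(276,234.2)}
side={(-80,55):(269.7,210.8),(-80,-55):(276.7,233),(80,-55):(332,223)}
def res(p):
    S=stand(p);o=[]
    for n,d in(('top',top),('side',side)):
        for k,v in d.items(): o+=list((proj(n,S([*k,12]))-np.array(v))[0])
    return o
s=least_squares(res,[480,-20,0]); p=s.x; print(p,np.degrees(p[2]),np.round(s.fun,1))
for n in('top','side'):print(n,proj(n,[stand(p)([0,0,110]),stand(p)([-58,0,127]),stand(p)([58,0,127])]))
for d in range(-90,0,10): print(d,proj('top',[mark(p,np.radians(d)),mark(p,np.radians(d),12),mark(p,np.radians(d),-12)]).round(1).tolist())
E
```

```text
[ 4.87699644e+02 -2.34320481e+01  9.27158234e-02] 5.312225376371778 [ 0.5 -0.7 -0.6 -0.7  0.3 -0.5 -0.2 -0.9 -1.5 -0.3 -1.3  0.9  0.6 -0.1]
top [[292.27614236 201.34996515]
 [291.71846362 220.2270251 ]
 [292.20489282 180.42022168]]
side [[298.12013752 187.31822246]
 [276.2835652  185.4132093 ]
 [318.86268195 178.48387712]]
-90 [[269.8, 201.3], [269.9, 197.3], [269.7, 205.4]]
-80 [[269.7, 200.5], [269.8, 196.4], [269.6, 204.6]]
-70 [[270.3, 199.7], [270.4, 195.6], [270.2, 203.9]]
-60 [[271.7, 198.9], [271.7, 194.8], [271.6, 203.1]]
-50 [[273.6, 198.2], [273.7, 194.0], [273.6, 202.5]]
-40 [[276.3, 197.6], [276.3, 193.4], [276.2, 201.9]]
-30 [[279.4, 197.1], [279.5, 192.9], [279.3, 201.4]]
-20 [[283.0, 196.7], [283.1, 192.5], [282.9, 201.0]]
-10 [[286.9, 196.5], [287.0, 192.2], [286.9, 200.8]]
```

```bash
cat >> h.py <<'E'
P=np.array([487.7,-23.4,0.0927])
def target(phi,rad,P=P):
    a=np.radians(phi); S=stand(P); u=S([0,-np.sin(a),np.cos(a)])-S([0,0,0]); y=S([1,0,0])-S([0,0,0])
    return S([0,0,110])+rad*u, np.c_[np.cross(y,-u),y,-u]
def delta(phi,rad):
    o=observe(); M=R.from_rotvec(o['tcp_rot']).as_matrix(); p,T=target(phi,rad)
    return np.r_[M.T@(p-o['tcp_pos']), R.from_matrix(M.T@T).as_rotvec()].round(3)
E
python3 -c "
from h import *
print(delta(0,150))"
```

```text
[ 4.67058e+02 -3.82429e+02 -2.88120e+01 -1.00000e-03 -1.00000e-03
 -1.41600e+00]
```

Call:
move_arm:
  targets:
    - [467, -382, -29, 0, 0, -1.416, 40]
    - [467, -382, -29, 0, 0, -1.416, 40]
    - [467, -382, -29, 0, 0, -1.416, 40]
    - [467, -382, -29, 0, 0, -1.416, 40]
    - [467, -382, -29, 0, 0, -1.416, 40]
    - [467, -382, -29, 0, 0, -1.416, 40]
    - [467, -382, -29, 0, 0, -1.416, 40]
    - [467, -382, -29, 0, 0, -1.416, 40]
    - [467, -382, -29, 0, 0, -1.416, 40]
    - [467, -382, -29, 0, 0, -1.416, 40]
    - [467, -382, -29, 0, 0, -1.416, 40]
    - [467, -382, -29, 0, 0, -1.416, 40]
    - [467, -382, -29, 0, 0, -1.416, 40]
    - [467, -382, -29, 0, 0, -1.416, 40]
    - [467, -382, -29, 0, 0, -1.416, 40]
    - [467, -382, -29, 0, 0, -1.416, 40]
    - [467, -382, -29, 0, 0, -1.416, 40]
    - [467, -382, -29, 0, 0, -1.416, 40]
  squeeze: 40

```text
time_s: 1.95
tcp_pos: [487.4, -25.0, 260.6]
tcp_rot: [2.118, 2.32, 0.0]
ft_force: [-0.1, 0.2, 0.6]
gripper_width: 0.472
grasp_force: 0.0
```

```bash
python3 -c "
from h import *
o=observe();print(o['time_s'],o['tcp_pos'],o['gripper_width']*85.4,o['joint_positions'].round(2));print(delta(0,150),delta(-50,110),delta(-50,38))"
```

```text
1.95 [487.41445436 -24.99648452 260.55753399] 40.3039327653136 [-0.05  0.06 -0.05  1.46 -0.    1.43]
[ 1.564e+00  4.300e-01  5.580e-01  0.000e+00  0.000e+00 -1.000e-03] [ 8.5838e+01  2.7100e-01  7.9841e+01 -0.0000e+00 -8.7300e-01 -2.0000e-03] [ 3.06880e+01  3.30000e-01  1.26128e+02 -0.00000e+00 -8.73000e-01
 -2.00000e-03]
```

Call:
move_arm:
  targets:
    - [86, 0, 80, 0, -0.873, 0, 40]
    - [86, 0, 80, 0, -0.873, 0, 40]
    - [86, 0, 80, 0, -0.873, 0, 40]
    - [86, 0, 80, 0, -0.873, 0, 40]
    - [86, 0, 80, 0, -0.873, 0, 40]
    - [86, 0, 80, 0, -0.873, 0, 40]
    - [86, 0, 80, 0, -0.873, 0, 40]
    - [86, 0, 80, 0, -0.873, 0, 40]
    - [86, 0, 80, 0, -0.873, 0, 40]

```text
time_s: 2.85
tcp_pos: [480.2, 60.9, 181.3]
tcp_rot: [1.614, 1.767, -0.748]
ft_force: [-0.3, 0.8, 0.4]
gripper_width: 0.47
grasp_force: 0.0
```

```bash
python3 -c "
from h import *
o=observe();print(o['time_s'],o['tcp_pos'],o['ft_force'],o['joint_positions'].round(2));print(delta(-50,110),delta(-50,38))
s=camera('side')[145:245,255:345];t=camera('top')[165:265,235:335]
cv2.imwrite('pics/c3.png',cv2.hconcat([cv2.resize(s,(396,440),interpolation=2),cv2.resize(t,(400,440),interpolation=2)]))"
```

```text
2.85 [480.16631264  60.9456308  181.26486119] [-0.32515044  0.76252797  0.37431782] [ 0.56  0.33 -0.16  1.57 -0.75  2.23]
[ 0.158 -0.307  0.678  0.001 -0.003 -0.003] [-2.3000e-02 -3.4600e-01  7.2677e+01  1.0000e-03 -3.0000e-03 -3.0000e-03]
```

View pics/c3.png

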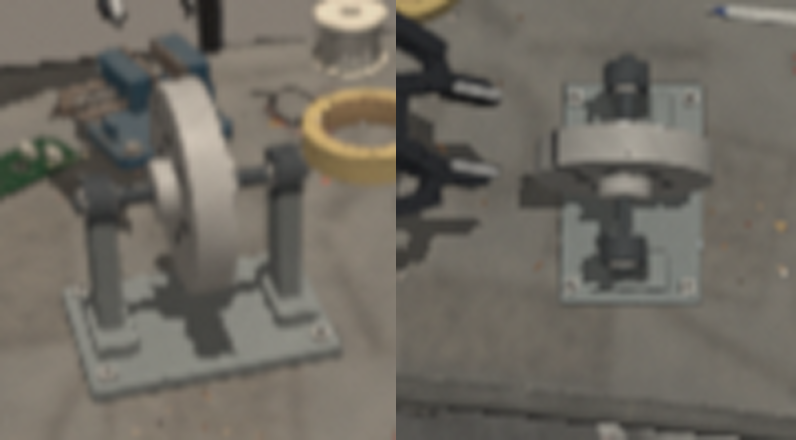

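The fingers straddle the disc plane. The groove appears at crop (555,147), further left than before, so I'll quantify it.

```bash
cat >> h.py <<'E'
def groove(t=None,dxs=(-8,-4,0,4,8),rad=65,lo=-100,hi=100):
    # darkest rim angle seen by top camera
    t=camera('top') if t is None else t
    g=cv2.GaussianBlur(cv2.cvtColor(t,6).astype(np.float32),(0,0),.5); A=np.arange(lo,hi+1,1.)
    v=np.zeros(len(A))
    for dx in dxs:
        q=proj('top',[mark(P,np.radians(a),dx,rad) for a in A]).astype(np.float32)
        v+=cv2.remap(g,q[:,:1],q[:,1:],1)[:,0]
    return A,v/len(dxs)
E
python3 -c "
from h import *
for t in [cv2.imread('pics/top0.png'),cv2.imread('pics/t2.png'),None,None]:
    A,v=groove(t); print(observe()['time_s'],dict(zip(A[20:90:3].astype(int).tolist(),v[20:90:3].astype(int).tolist())))"
```

```text
2.95 {-80: 86, -77: 86, -74: 86, -71: 87, -68: 89, -65: 91, -62: 94, -59: 97, -56: 101, -53: 105, -50: 108, -47: 108, -44: 102, -41: 83, -38: 77, -35: 99, -32: 121, -29: 129, -26: 131, -23: 133, -20: 134, -17: 136, -14: 138, -11: 140}
2.95 {-80: 87, -77: 86, -74: 86, -71: 87, -68: 89, -65: 92, -62: 94, -59: 98, -56: 101, -53: 105, -50: 108, -47: 105, -44: 94, -41: 74, -38: 85, -35: 110, -32: 124, -29: 129, -26: 131, -23: 133, -20: 134, -17: 136, -14: 138, -11: 140}
3.0 {-80: 90, -77: 90, -74: 90, -71: 91, -68: 93, -65: 96, -62: 99, -59: 101, -56: 98, -53: 91, -50: 79, -47: 78, -44: 96, -41: 119, -38: 126, -35: 129, -32: 132, -29: 135, -26: 137, -23: 140, -20: 141, -17: 143, -14: 144, -11: 145}
3.05 {-80: 90, -77: 90, -74: 90, -71: 91, -68: 93, -65: 96, -62: 99, -59: 101, -56: 98, -53: 91, -50: 79, -47: 79, -44: 96, -41: 119, -38: 126, -35: 129, -32: 132, -29: 134, -26: 137, -23: 140, -20: 141, -17: 143, -14: 144, -11: 145}
```

Call:
move_arm:
  targets:
    - [0, 0, 36, 0, 0, 0, 40]
    - [0, 0, 72, 0, 0, 0, 40]
    - [0, 0, 72, 0, 0, 0, 40]
    - [0, 0, 72, 0, 0, 0, 24]
    - [0, 0, 72, 0, 0, 0, 20]
    - [0, 0, 72, 0, 0, 0, 15]
    - [0, 0, 72, 0, 0, 0, 15]
    - [0, 0, 72, 0, 0, 0, 15]
  squeeze: 40

```text
time_s: 3.85
tcp_pos: [484.6, 6.3, 134.8]
tcp_rot: [1.609, 1.767, -0.753]
ft_force: [-1.5, -8.3, -2.6]
gripper_width: 0.274
grasp_force: 40.6
```

```bash
cat > st.py <<'E'
from h import *
o=observe();M=R.from_rotvec(o['tcp_rot']).as_matrix()
S=R.from_euler('z',P[2]).as_matrix(); q=S.T@(o['tcp_pos']-[P[0],P[1],110]); z=S.T@M[:,2]
print('t',o['time_s'],'open',round(o['gripper_width']*85.4,1),'grip',round(o['grasp_force'],1),'F_tool',(M.T@o['ft_force']).round(1),'T_tool',(M.T@o['torque']).round(2))
print('stand xyz',q.round(1),'tilt phi',np.degrees(np.arctan2(z[1],-z[2])).round(2),'rad',np.hypot(q[1],q[2]).round(1),'posang',np.degrees(np.arctan2(-q[1],q[2])).round(1),'q',o['joint_positions'].round(2))
E
python3 st.py
```

```text
t 3.85 open 23.4 grip 40.6 F_tool [-3.2 -2.3  7.9] T_tool [ 0.68 -0.14  0.27]
stand xyz [-0.3 29.9 24.8] tilt phi -50.09 rad 38.8 posang -50.3 q [ 0.46  0.31 -0.3   1.38 -0.8   2.12]
```

Call:
move_arm:
  targets:
    - [-3.4, 0, 0.1, 0, 0.0873, 0, 15]
    - [-6.7, 0, 0.6, 0, 0.1745, 0, 15]
    - [-10.0, 0, 1.3, 0, 0.2618, 0, 15]
    - [-13.3, 0, 2.3, 0, 0.3491, 0, 15]
    - [-16.4, 0, 3.6, 0, 0.4363, 0, 15]
    - [-19.4, 0, 5.2, 0, 0.5236, 0, 15]
    - [-22.3, 0, 7.0, 0, 0.6109, 0, 15]
    - [-24.9, 0, 9.1, 0, 0.6981, 0, 15]
    - [-27.4, 0, 11.4, 0, 0.7854, 0, 15]
    - [-29.7, 0, 13.9, 0, 0.8727, 0, 15]
    - [-29.7, 0, 13.9, 0, 0.8727, 0, 15]
    - [-29.7, 0, 13.9, 0, 0.8727, 0, 15]

```text
time_s: 5.05
tcp_pos: [486.9, -22.3, 148.0]
tcp_rot: [-2.116, -2.32, 0.002]
ft_force: [-3.7, 2.7, -3.3]
gripper_width: 0.272
grasp_force: 42.4
```

```bash
python3 st.py
```

```text
t 5.05 open 23.2 grip 42.4 F_tool [ 3.  -3.5  3.3] T_tool [0.49 0.77 0.32]
stand xyz [-0.7  1.1 38. ] tilt phi 0.02 rad 38.0 posang -1.7 q [-0.05  0.07 -0.28  1.22  0.    1.43]
```

Call:
move_arm:
  targets:
    - [-3.4, 0, 0.1, 0, 0.0873, 0, 15]
    - [-6.7, 0, 0.6, 0, 0.1745, 0, 15]
    - [-10.0, 0, 1.3, 0, 0.2618, 0, 15]
    - [-13.3, 0, 2.3, 0, 0.3491, 0, 15]
    - [-16.4, 0, 3.6, 0, 0.4363, 0, 15]
    - [-19.4, 0, 5.2, 0, 0.5236, 0, 15]
    - [-22.3, 0, 7.0, 0, 0.6109, 0, 15]
    - [-24.9, 0, 9.1, 0, 0.6981, 0, 15]
    - [-27.4, 0, 11.4, 0, 0.7854, 0, 15]
    - [-29.7, 0, 13.9, 0, 0.8727, 0, 15]
    - [-29.7, 0, 13.9, 0, 0.8727, 0, 15]
    - [-29.7, 0, 13.9, 0, 0.8727, 0, 15]

```text
time_s: 6.25
tcp_pos: [489.3, -52.2, 133.3]
tcp_rot: [-1.609, -1.766, -0.743]
ft_force: [-6.7, 1.8, -1.5]
gripper_width: 0.273
grasp_force: 43.2
```

```bash
python3 st.py; python3 -c "
from h import *
A,v=groove(lo=0,hi=90);print(A[::4],v[::4].astype(int))"
```

```text
t 6.25 open 23.3 grip 43.2 F_tool [ 0.4 -6.5  2.8] T_tool [ 0.7  -0.74  0.2 ]
stand xyz [ -1.  -28.8  23.3] tilt phi 49.95 rad 37.1 posang 51.0 q [-0.5   0.47 -0.09  1.6   0.69  0.77]
[ 0.  4.  8. 12. 16. 20. 24. 28. 32. 36. 40. 44. 48. 52. 56. 60. 64. 68.
 72. 76. 80. 84. 88.] [163 165 164 162 160 158 156 152 149 147 143 134 113  84  87  98  98  90
  78  67  59  54  50]
```

Call:
move_arm:
  targets:
    - [0, 0, 0, 0, 0, 0, 42]
    - [0, 0, 0, 0, 0, 0, 42]
    - [0, 0, 0, 0, 0, 0, 42]
    - [0, 0, -25, 0, 0, 0, 42]
    - [0, 0, -72, 0, 0, 0, 42]

```text
time_s: 6.8
tcp_pos: [494.8, -106.0, 180.1]
tcp_rot: [-1.606, -1.768, -0.748]
ft_force: [0.4, 0.2, -0.3]
gripper_width: 0.49
grasp_force: 0.0
```

```bash
python3 st.py
cat > w.py <<'E'
from h import *
import sys
for i in range(int(sys.argv[1])):
    t=observe()['time_s']; A,v=groove(lo=-95,hi=95)
    b=v-cv2.GaussianBlur(v.reshape(-1,1),(0,0),15)[:,0]; b[:4]=0;b[-4:]=0; k=b.argmin(); w=np.clip(b.min()*.5-b,0,None); w[abs(A-A[k])>8]=0
    print(round(t,2),round((w*A).sum()/w.sum(),1),round(b[k]))
E
python3 w.py 6
```

```text
t 6.8 open 41.8 grip 0.0 F_tool [-0.1  0.4  0.3] T_tool [-0.04 -0.74  0.  ]
stand xyz [ -0.6 -82.9  70.1] tilt phi 50.05 rad 108.6 posang 49.8 q [-0.57  0.51  0.07  1.77  0.65  0.69]
6.8 28.9 -47
6.85 25.5 -52
6.9 22.3 -62
6.95 18.7 -56
7.0 15.0 -60
7.05 11.7 -60
```

Call:
move_arm:
  targets:
    - [0, 0, 0, 0, 0, 0, 42]
    - [0, 0, 0, 0, 0, 0, 42]
    - [0, 0, 0, 0, 0, 0, 42]
    - [0, 0, 0, 0, 0, 0, 42]
    - [0, 0, 0, 0, 0, 0, 42]
    - [0, 0, 0, 0, 0, 0, 42]
    - [0, 0, 0, 0, 0, 0, 42]
    - [0, 0, 0, 0, 0, 0, 42]
    - [0, 0, 0, 0, 0, 0, 42]
    - [0, 0, 0, 0, 0, 0, 42]
    - [0, 0, 0, 0, 0, 0, 42]
    - [0, 0, 0, 0, 0, 0, 42]
    - [0, 0, 0, 0, 0, 0, 42]
    - [0, 0, 0, 0, 0, 0, 42]
    - [0, 0, 0, 0, 0, 0, 42]
    - [0, 0, 0, 0, 0, 0, 42]
    - [0, 0, 0, 0, 0, 0, 42]
    - [0, 0, 0, 0, 0, 0, 42]
    - [0, 0, 0, 0, 0, 0, 42]
    - [0, 0, 0, 0, 0, 0, 42]

```text
time_s: 9.1
tcp_pos: [495.6, -107.5, 180.3]
tcp_rot: [-1.61, -1.768, -0.751]
ft_force: [-1.2, 0.6, -0.9]
gripper_width: 0.492
grasp_force: 0.0
```

```bash
python3 w.py 8
```

```text
9.1 -47.1 -27
9.15 -47.3 -28
9.2 -47.4 -28
9.25 -47.5 -28
9.3 -47.6 -29
9.35 -47.7 -29
9.4 -47.8 -29
9.45 -47.8 -30
```

Call:
move_arm:
  targets:
    - [0, 0, 36, 0, 0, 0, 40]
    - [0, 0, 71, 0, 0, 0, 40]
    - [0, 0, 71, 0, 0, 0, 40]

```text
time_s: 9.8
tcp_pos: [488.6, -50.6, 132.6]
tcp_rot: [-1.607, -1.765, -0.747]
ft_force: [-0.9, 0.2, 0.4]
gripper_width: 0.474
grasp_force: 0.0
```

```bash
python3 st.py; python3 w.py 1
```

```text
t 9.8 open 40.4 grip 0.0 F_tool [ 0.5 -0.9  0. ] T_tool [ 0.07 -0.67  0.  ]
stand xyz [ -1.7 -27.2  22.6] tilt phi 50.12 rad 35.3 posang 50.3 q [-0.5   0.47 -0.1   1.6   0.69  0.76]
9.8 -48.0 -31
```

Call:
move_arm:
  targets:
    - [0, 0, 0, 0, 0, 0, 24]
    - [0, 0, 0, 0, 0, 0, 20]
    - [0, 0, 0, 0, 0, 0, 15]
    - [0, 0, 0, 0, 0, 0, 15]
    - [0, 0, 0, 0, 0, 0, 15]

```text
time_s: 10.35
tcp_pos: [489.6, -54.0, 135.3]
tcp_rot: [-1.611, -1.766, -0.748]
ft_force: [-7.6, 1.9, -0.6]
gripper_width: 0.268
grasp_force: 40.8
```

```bash
python3 st.py; python3 w.py 1
```

```text
t 10.35 open 22.9 grip 40.8 F_tool [ 1.2 -7.4  2.4] T_tool [ 1.04 -0.28 -0.02]
stand xyz [ -0.9 -30.7  25.3] tilt phi 49.99 rad 39.7 posang 50.5 q [-0.5   0.47 -0.09  1.61  0.69  0.76]
10.35 -47.9 -30
```

Call:
move_arm:
  targets:
    - [3.4, 0, 0.1, 0, -0.0873, 0, 15]
    - [6.7, 0, 0.6, 0, -0.1745, 0, 15]
    - [10.0, 0, 1.3, 0, -0.2618, 0, 15]
    - [13.3, 0, 2.3, 0, -0.3491, 0, 15]
    - [16.4, 0, 3.6, 0, -0.4363, 0, 15]
    - [19.4, 0, 5.2, 0, -0.5236, 0, 15]
    - [22.3, 0, 7.0, 0, -0.6109, 0, 15]
    - [24.9, 0, 9.1, 0, -0.6981, 0, 15]
    - [27.4, 0, 11.4, 0, -0.7854, 0, 15]
    - [29.7, 0, 13.9, 0, -0.8727, 0, 15]
    - [31.8, 0, 16.5, 0, -0.9599, 0, 15]
    - [33.6, 0, 19.4, 0, -1.0472, 0, 15]
    - [35.2, 0, 22.4, 0, -1.1345, 0, 15]
    - [36.5, 0, 25.5, 0, -1.2217, 0, 15]
    - [37.5, 0, 28.8, 0, -1.309, 0, 15]
    - [38.2, 0, 32.1, 0, -1.3963, 0, 15]
    - [38.7, 0, 35.4, 0, -1.4835, 0, 15]
    - [38.8, 0, 38.8, 0, -1.5708, 0, 15]
    - [38.7, 0, 42.2, 0, -1.6581, 0, 15]
    - [38.2, 0, 45.5, 0, -1.7453, 0, 15]

```text
time_s: 12.4
tcp_pos: [484.7, 6.1, 137.4]
tcp_rot: [1.609, 1.765, -0.753]
ft_force: [-14.1, 5.7, 11.4]
gripper_width: 0.274
grasp_force: 43.4
```

Call:
move_arm:
  targets:
    - [0, 0, 0, 0, 0, 0, 15]
    - [0, 0, 0, 0, 0, 0, 15]

```text
time_s: 12.6
tcp_pos: [484.6, 6.7, 136.0]
tcp_rot: [1.61, 1.77, -0.753]
ft_force: [-12.6, 10.1, 11.9]
gripper_width: 0.269
grasp_force: 44.6
```

```bash
python3 st.py; python3 -c "
from h import *
t=camera('top')[165:265,235:335];s=camera('side')[145:245,255:345]
cv2.imwrite('pics/c4.png',cv2.hconcat([cv2.resize(s,(396,440),interpolation=2),cv2.resize(t,(400,440),interpolation=2)]))"
```

```text
t 12.6 open 22.9 grip 44.6 F_tool [ -1.9 -11.6 -16.2] T_tool [2.3  0.24 0.19]
stand xyz [-0.3 30.3 26. ] tilt phi -49.97 rad 39.9 posang -49.4 q [ 0.46  0.31 -0.29  1.38 -0.79  2.11]
```

Call:
move_arm:
  targets:
    - [0, 0, 0, 0, 0, 0, 42]
    - [0, 0, 0, 0, 0, 0, 42]
    - [0, 0, 0, 0, 0, 0, 42]
    - [0, 0, -25, 0, 0, 0, 42]
    - [0, 0, -72, 0, 0, 0, 42]

```text
time_s: 13.2
tcp_pos: [478.9, 59.1, 180.4]
tcp_rot: [1.613, 1.765, -0.756]
ft_force: [1.0, 1.0, -0.7]
gripper_width: 0.492
grasp_force: 0.0
```

Run:
```python
from h import *
L=[]
for i in range(4):
    t=observe()['time_s'];cv2.imwrite(f'pics/a{i}.png',camera('top'));print(t)
a=[cv2.imread(f'pics/a{i}.png')[180:225,260:325] for i in(0,3)]
cv2.imwrite('pics/c5.png',cv2.hconcat([cv2.resize(x,(390,270),interpolation=2) for x in a]))
```

```text
13.2
13.25
13.3
13.35
```

Call:
move_arm:
  targets:
    - [0, 0, 0, 0, 0, 0, 42]
    - [0, 0, 0, 0, 0, 0, 42]
    - [0, 0, 0, 0, 0, 0, 42]
    - [0, 0, 0, 0, 0, 0, 42]
    - [0, 0, 0, 0, 0, 0, 42]
    - [0, 0, 0, 0, 0, 0, 42]
    - [0, 0, 0, 0, 0, 0, 42]
    - [0, 0, 0, 0, 0, 0, 42]
    - [0, 0, 0, 0, 0, 0, 42]
    - [0, 0, 0, 0, 0, 0, 42]
    - [0, 0, 0, 0, 0, 0, 42]
    - [0, 0, 0, 0, 0, 0, 42]
    - [0, 0, 0, 0, 0, 0, 42]
    - [0, 0, 0, 0, 0, 0, 42]
    - [0, 0, 0, 0, 0, 0, 42]
    - [0, 0, 0, 0, 0, 0, 42]
    - [0, 0, 0, 0, 0, 0, 42]
    - [0, 0, 0, 0, 0, 0, 42]
    - [0, 0, 0, 0, 0, 0, 42]
    - [0, 0, 0, 0, 0, 0, 42]

```text
time_s: 15.4
tcp_pos: [479.9, 60.8, 180.8]
tcp_rot: [1.61, 1.767, -0.751]
ft_force: [0.0, -0.2, -0.7]
gripper_width: 0.49
grasp_force: 0.0
```

Call:
move_arm:
  targets:
    - [0, 0, 0, 0, 0, 0, 42]
    - [0, 0, 0, 0, 0, 0, 42]
    - [0, 0, 0, 0, 0, 0, 42]
    - [0, 0, 0, 0, 0, 0, 42]
    - [0, 0, 0, 0, 0, 0, 42]
    - [0, 0, 0, 0, 0, 0, 42]
    - [0, 0, 0, 0, 0, 0, 42]
    - [0, 0, 0, 0, 0, 0, 42]
    - [0, 0, 0, 0, 0, 0, 42]
    - [0, 0, 0, 0, 0, 0, 42]
    - [0, 0, 0, 0, 0, 0, 42]
    - [0, 0, 0, 0, 0, 0, 42]
    - [0, 0, 0, 0, 0, 0, 42]
    - [0, 0, 0, 0, 0, 0, 42]
    - [0, 0, 0, 0, 0, 0, 42]
    - [0, 0, 0, 0, 0, 0, 42]
    - [0, 0, 0, 0, 0, 0, 42]
    - [0, 0, 0, 0, 0, 0, 42]
    - [0, 0, 0, 0, 0, 0, 42]
    - [0, 0, 0, 0, 0, 0, 42]

```text
time_s: 17.4
tcp_pos: [479.9, 60.7, 180.9]
tcp_rot: [1.61, 1.767, -0.751]
ft_force: [0.1, -1.0, 1.0]
gripper_width: 0.496
grasp_force: 0.0
```

```bash
python3 st.py
python3 - <<'E'
from h import *
cv2.imwrite('pics/a9.png',camera('top'))
a=[cv2.imread(f'pics/a{i}.png')[180:225,260:325] for i in(0,9)]
cv2.imwrite('pics/c5.png',cv2.hconcat([cv2.resize(x,(390,270),interpolation=2) for x in a]))
E
```

```text
t 17.4 open 42.4 grip 0.0 F_tool [-1.4 -0.   0.1] T_tool [-0.04  0.7  -0.02]
stand xyz [ 0.  84.5 70.9] tilt phi -50.01 rad 110.3 posang -50.0 q [ 0.56  0.34 -0.16  1.57 -0.75  2.23]
```

View pics/c5.png

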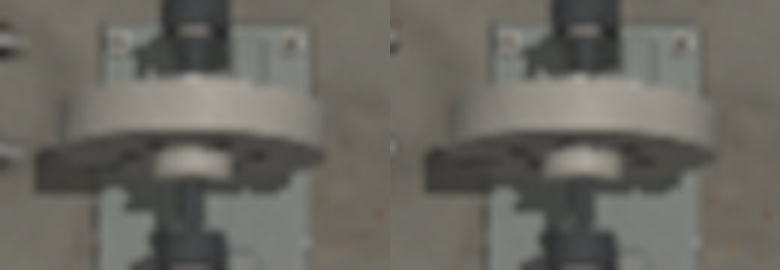

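The groove is out of sight below the left edge, as expected. I'll regrip and carry it back up into view by a known angle.

Call:
move_arm:
  targets:
    - [0, 0, 36, 0, 0, 0, 40]
    - [0, 0, 72, 0, 0, 0, 40]
    - [0, 0, 72, 0, 0, 0, 40]
    - [0, 0, 72, 0, 0, 0, 24]
    - [0, 0, 72, 0, 0, 0, 20]
    - [0, 0, 72, 0, 0, 0, 15]
    - [0, 0, 72, 0, 0, 0, 15]
    - [0, 0, 72, 0, 0, 0, 15]

```text
time_s: 18.25
tcp_pos: [484.6, 5.8, 134.9]
tcp_rot: [1.609, 1.767, -0.753]
ft_force: [-0.8, -8.4, -3.7]
gripper_width: 0.274
grasp_force: 40.6
```

```bash
python3 st.py
```

```text
t 18.25 open 23.4 grip 40.6 F_tool [-2.4 -1.6  8.7] T_tool [0.6  0.23 0.22]
stand xyz [-0.4 29.3 24.9] tilt phi -50.08 rad 38.5 posang -49.7 q [ 0.46  0.31 -0.3   1.38 -0.8   2.11]
```

Call:
move_arm:
  targets:
    - [-3.4, 0, 0.1, 0, 0.0873, 0, 15]
    - [-6.7, 0, 0.6, 0, 0.1745, 0, 15]
    - [-10.0, 0, 1.3, 0, 0.2618, 0, 15]
    - [-13.3, 0, 2.3, 0, 0.3491, 0, 15]
    - [-16.4, 0, 3.6, 0, 0.4363, 0, 15]
    - [-19.4, 0, 5.2, 0, 0.5236, 0, 15]
    - [-22.3, 0, 7.0, 0, 0.6109, 0, 15]
    - [-24.9, 0, 9.1, 0, 0.6981, 0, 15]
    - [-27.4, 0, 11.4, 0, 0.7854, 0, 15]
    - [-29.7, 0, 13.9, 0, 0.8727, 0, 15]
    - [-31.8, 0, 16.5, 0, 0.9599, 0, 15]
    - [-33.6, 0, 19.4, 0, 1.0472, 0, 15]
    - [-35.2, 0, 22.4, 0, 1.1345, 0, 15]
    - [-36.5, 0, 25.5, 0, 1.2217, 0, 15]
    - [-37.5, 0, 28.8, 0, 1.309, 0, 15]
    - [-38.2, 0, 32.1, 0, 1.3963, 0, 15]
    - [-38.2, 0, 32.1, 0, 1.3963, 0, 15]
    - [-38.2, 0, 32.1, 0, 1.3963, 0, 15]

```text
time_s: 20.05
tcp_pos: [488.5, -42.1, 142.2]
tcp_rot: [-1.826, -2.001, -0.485]
ft_force: [-3.0, 6.0, -10.4]
gripper_width: 0.27
grasp_force: 42.0
```

```bash
python3 st.py; python3 w.py 2; python3 -c "
from h import *
A,v=groove(lo=-70,hi=20);print(dict(zip(A[::3].astype(int).tolist(),v[::3].astype(int).tolist())))
t=camera('top')[165:265,235:335]
cv2.imwrite('pics/c6.png',cv2.resize(t,(500,500),interpolation=2))"
```

```text
t 20.05 open 23.0 grip 42.0 F_tool [ 0.2 -2.4 12.2] T_tool [ 0.13 -0.3   0.25]
stand xyz [ -0.9 -18.7  32.2] tilt phi 30.07 rad 37.2 posang 30.2 q [-0.36  0.25 -0.18  1.39  0.47  1.06]
20.05 -22.6 -54
20.1 -22.6 -55
{-70: 92, -67: 94, -64: 97, -61: 100, -58: 105, -55: 108, -52: 112, -49: 117, -46: 120, -43: 123, -40: 126, -37: 130, -34: 133, -31: 136, -28: 132, -25: 101, -22: 80, -19: 121, -16: 145, -13: 148, -10: 149, -7: 151, -4: 154, -1: 158, 2: 162, 5: 162, 8: 159, 11: 157, 14: 152, 17: 132, 20: 103}
```

View pics/c6.png

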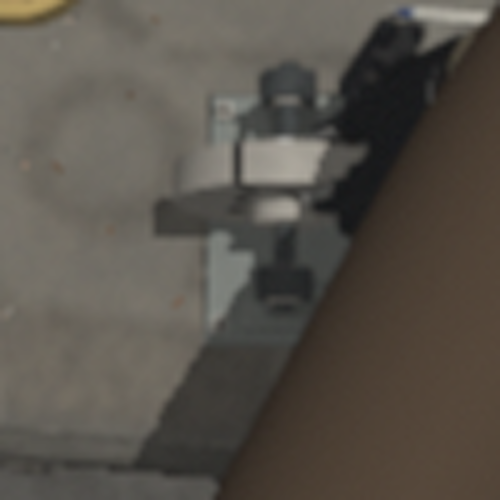

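Groove at crop (240,160), i.e. -22.6° with the tool at +30.07°. So the second rest was at -102.8° and the first at -47.9°, which puts balance at about -75.4°. I'll turn back with a mid-way check at around -48°.

Call:
move_arm:
  targets:
    - [3.4, 0, 0.1, 0, -0.0873, 0, 15]
    - [6.7, 0, 0.6, 0, -0.1745, 0, 15]
    - [10.0, 0, 1.3, 0, -0.2618, 0, 15]
    - [13.3, 0, 2.3, 0, -0.3491, 0, 15]
    - [16.4, 0, 3.6, 0, -0.4363, 0, 15]
    - [16.4, 0, 3.6, 0, -0.4363, 0, 15]
    - [16.4, 0, 3.6, 0, -0.4363, 0, 15]

```text
time_s: 20.95
tcp_pos: [487.2, -26.2, 147.6]
tcp_rot: [-2.068, -2.274, -0.088]
ft_force: [-0.9, 0.5, -14.6]
gripper_width: 0.272
grasp_force: 43.5
```

```bash
python3 st.py; python3 w.py 2
```

```text
t 20.95 open 23.2 grip 43.5 F_tool [-0.7 -0.8 14.6] T_tool [ 0.04 -0.24  0.29]
stand xyz [-0.7 -2.8 37.6] tilt phi 5.04 rad 37.7 posang 4.2 q [-0.11  0.09 -0.27  1.23  0.09  1.37]
20.95 43.0 -22
21.0 43.9 -21
```

```bash
python3 -c "
from h import *
for t in (None,cv2.imread('pics/a9.png')):
    A,v=groove(t,lo=-65,hi=-30);print(dict(zip(A.astype(int).tolist(),v.astype(int).tolist())))"
```

```text
{-65: 68, -64: 68, -63: 69, -62: 69, -61: 69, -60: 69, -59: 69, -58: 69, -57: 69, -56: 69, -55: 69, -54: 69, -53: 69, -52: 69, -51: 69, -50: 69, -49: 69, -48: 69, -47: 69, -46: 70, -45: 70, -44: 70, -43: 70, -42: 70, -41: 70, -40: 70, -39: 70, -38: 70, -37: 70, -36: 70, -35: 70, -34: 70, -33: 70, -32: 70, -31: 70, -30: 70}
{-65: 94, -64: 95, -63: 96, -62: 97, -61: 98, -60: 99, -59: 100, -58: 101, -57: 102, -56: 104, -55: 105, -54: 106, -53: 108, -52: 109, -51: 110, -50: 112, -49: 113, -48: 114, -47: 115, -46: 116, -45: 117, -44: 118, -43: 119, -42: 120, -41: 121, -40: 122, -39: 123, -38: 124, -37: 125, -36: 126, -35: 127, -34: 128, -33: 129, -32: 130, -31: 132, -30: 133}
```

Call:
move_arm:
  targets:
    - [3.4, 0, 0.1, 0, -0.0873, 0, 15]
    - [6.7, 0, 0.6, 0, -0.1745, 0, 15]
    - [10.0, 0, 1.3, 0, -0.2618, 0, 15]
    - [13.3, 0, 2.3, 0, -0.3491, 0, 15]
    - [16.4, 0, 3.6, 0, -0.4363, 0, 15]
    - [17.7, 0, 4.4, 0, -0.484, 0, 15]
    - [17.7, 0, 4.4, 0, -0.484, 0, 15]
    - [17.7, 0, 4.4, 0, -0.484, 0, 15]
    - [17.7, 0, 4.4, 0, -0.484, 0, 15]
    - [17.7, 0, 4.4, 0, -0.484, 0, 15]

```text
time_s: 22.1
tcp_pos: [485.9, -9.5, 145.3]
tcp_rot: [1.905, 2.088, -0.382]
ft_force: [-4.0, -0.4, -9.2]
gripper_width: 0.273
grasp_force: 44.0
```

```bash
python3 st.py; python3 -c "
from h import *
t=camera('top');cv2.imwrite('pics/f.png',t);s=camera('side')[145:245,255:345]
A,v=groove(t,lo=-100,hi=0);print(dict(zip(A[::3].astype(int).tolist(),v[::3].astype(int).tolist())))
cv2.imwrite('pics/c7.png',cv2.hconcat([cv2.resize(s,(396,440),interpolation=2),cv2.resize(t[165:265,235:335],(400,440),interpolation=2)]))"
```

```text
t 22.1 open 23.3 grip 44.0 F_tool [ 3.5 -4.   8.6] T_tool [1.34 1.18 0.36]
stand xyz [-0.5 14.  35.3] tilt phi -22.59 rad 38.0 posang -21.7 q [ 0.21  0.09 -0.32  1.21 -0.39  1.7 ]
{-100: 34, -97: 33, -94: 33, -91: 33, -88: 32, -85: 32, -82: 32, -79: 32, -76: 32, -73: 32, -70: 32, -67: 32, -64: 32, -61: 32, -58: 33, -55: 33, -52: 33, -49: 32, -46: 32, -43: 32, -40: 35, -37: 43, -34: 56, -31: 70, -28: 89, -25: 112, -22: 129, -19: 136, -16: 139, -13: 142, -10: 146, -7: 149, -4: 152, -1: 157}
```

View pics/c7.png

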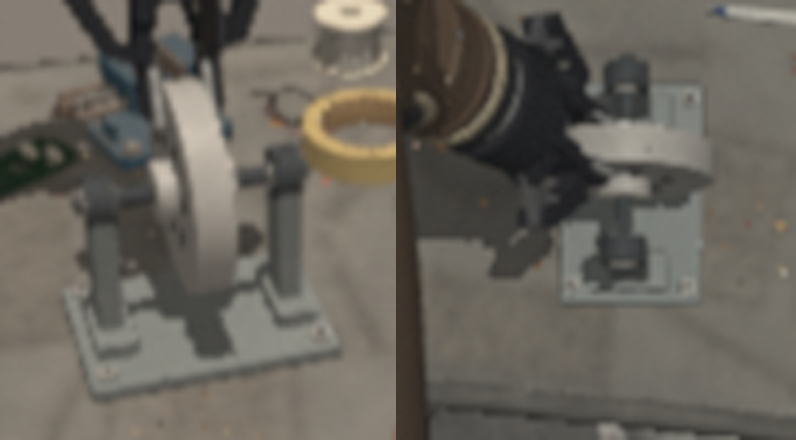

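The disc is pinched at its rim and still, with the tool at -22.6°. That puts the disc at -75.3°, within about 0.1° of the worked-out balance angle. Handing in.

```bash
python3 -c "
from rig import job
print(job.job_done())"
```

```text
the job is handed in; nothing more can be done
None
```

The disc is turned so its heavy side should be straight down, the groove about 75° anticlockwise of the top. It stopped at about -48° after the clockwise turn and -103° after the anticlockwise one. It is held still with its edge pinched in the fingers, and the job was handed in at about 22 s. I set the final angle from the tool's turn because the arm hid the groove from the top camera.

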